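Shut and bar the drop-front stock tray

ROBOT

A 6-joint arm with a two-finger parallel gripper is mounted at the origin on the work surface. World frame = base frame: x ahead of the robot, y to its left, z up, the work surface at z = 0. Lengths are in m, angles in rad, forces in N, time in s.
With the tool pointing down it reaches from about 0.35 to 0.775 m from the base axis. Payload 7.3 kg.
Tool frame: the origin (TCP) lies midway between the tips of the shut fingers; the grasp point (between the pads) lies 19 mm behind it (tcp_to_grasp is the distance from the TCP to the grasp point, in m); z points along the fingers, y is the line along which they close (so a half turn about z gives the same grasp; the last joint's range is limited). The gripper opens to 92 mm and grips with 3 to 60 N. Pads are 19 mm wide; open, the fingers measure 130 mm over their backs; the gripper's body (75 mm by 190 mm) begins 47 mm behind the grasp point.
Start: joints at [1.003, 0.342, 1.524, -0, 1.275, -0.146], TCP at [0.215, 0.479, 0.194] pointing down, gripper open.
Joint ranges: [-2.53, 2.53], [-0.77, 2.02], [0.04, 2.7], [-1, 4.14], [0.28, 2.66], [-3.11, 3.11]. Speed limits (rad/s): [2.57, 2.57, 3.14, 3.14, 3.14, 3.14].

INTERFACE

Orientations are given as [roll, pitch, yaw] about the fixed x, y, z axes, in that order (R = Rz(yaw) Ry(pitch) Rx(roll)).
In Python, from cell import observe, read_camera, calibration, hand_in, tcp_to_grasp gives the robot as it stands.
- The arm moves only by the tool send_rows, never from a script. Its argument "targets" is a list of rows, each a list of 5 numbers: the opening, from 0 (shut) to 1 (fully open), then the shift along the world's x, y, z in m, then the turn about the world's z in rad. A call has 1 to 5 rows; each row shifts and turns the commanded pose from where the row before left it; what a row does not reach is not made up. A row lasts 1/10 s, in which the tool goes at most 50 mm and 8.59 degrees, less where a joint would pass 70% of its speed; a pose out of reach is approached as far as the arm can. A call is refused whole if a number of a shift passes 0.05 or a number of a turn 0.15, either way. A call with a gripper value outside its range is refused whole. The fingers move at their own pace and stop on an object; "grip_force" is the grip in N (left out, the last holds). Time passes only in rows, so rows that do not move let the fingers close. It gives the time, the measured TCP pose, the force, the opening and the grip force at its end, in the units of the state.
- observe(): the state, without advancing time (a new reading comes with each control period).
- read_camera(name): name is "scene" or "side" or "wrist"; returns (picture, depth): 400x640x3 uint8, red, green, blue; 400x640 float32, m along the optical axis (not along the pixel's ray), 0 where there is no reading.
- calibration(name): a dict with "intrinsics" (3x3 intrinsics, pixels), "k1" (the pictures are not rectified: a ray, as slopes to the right and down, at radius r is drawn at 1 + k1 r^2 times it, then the intrinsics apply), "world_to_cam" (4x4, takes a point from world to camera coordinates); the wrist camera has in their place "hand_eye" (4x4, takes a point from camera to tool coordinates, whose origin is the TCP and whose axes are the flange's). Camera axes: x right, y up, looking along -z (the intrinsics and any distortion apply to the point x, -y, -z); pixel columns grow to the right and rows downward; lengths in m; the calibration is good to about 2 mm. A picture is of the moment at which its call begins: read the wrist's pose just before it. calibration takes no time and is no camera call.
- hand_in(): hands the job in; it is judged then, once.
The state is a dict: "time": time; "qpos": joint angles; "qvel": joint speeds; "joint_efforts": joint torques, N m; "tool_pos": TCP position; "tool_rot": TCP orientation; "contact_force": force on the tool from outside, world axes, zero at the start; "torque": the same for the moment, N m; "opening": finger opening in m; "grip_force": force on a finger pad.
Only numpy, scipy, OpenCV 4.12 (cv2) and the standard library are available. Lean on these libraries where they do the work, as an engineer would, in place of code of your own. Each camera call takes 0.05 s, during which the arm holds its last target. There are 200 camera calls.

TASK

Close up the stock tray for the night: push its drop-down front fully up, then swing the keeper bar over and down across it and press it down on its sprung buffer until the hook catch snaps over its end and holds it. Press firmly but do not force it, and leave the other stock where it stands.

Things in the scene. Friction and masses are not known exactly. Their poses are not given: they have to be found in the camera images.
- tray: Drop-front stock tray of grey sheet steel, screwed to the bench: 196 deep (x) x 190 wide (y) x 113 mm high. Origin: centre of its underside, on the bench. Its own -x is its front (roughly towards the robot), +y its left. The bar's pivot bracket is on its left wall at the front, the hook catch on its right wall (y -95 to -130, top 115 mm high).
- front (a joint): Angle of the tray's drop-down front, a panel 186 wide x 100 high x 4 mm with a rolled top edge 8 mm thick, hinged along its lower edge. 0: upright, fully shut (a stop); grows as it drops towards the robot, to 1.3 rad; starts at 0.6 to 1.2. The hinge is stiff (about 0.22 N m): the front stays where it is left and takes 2 to 4 N at its edge.
- front_edge (a point): Middle of the front's rolled top edge (its centre line), 100 mm from the hinge line.
- front_hinge (a point): Middle of the front's hinge line: in the tray's frame x -102, y 0, z 12 mm.
- keeper (a joint): Angle of the keeper bar, flat steel 8 x 20 mm, 216 mm from pivot to end, which swings upright in a plane 10 mm before the shut front. 0: level across the front, caught; pi/2: straight up; starts leaning out to the left at 1.9 to 2.45. Stiff pivot (0.32 N m): it stays where left. Its end pin meets the hook at about 0.1 and the buffer at 0.02; left uncaught it springs back to 0.02 or more.
- keeper_grip (a point): Middle of the bar's hand grip, a black round peg 16 mm thick that sticks out 60 mm from the bar's face along the tray's -x, 170 mm from the pivot. It stays level and along the tray's x as the bar swings.
- keeper_pivot (a point): The bar's pivot: in the tray's frame x -112.5, y +100, z 85 mm. The grip's middle lies 34 mm nearer the robot (tray's -x) than this.
- buffer: Rubber-topped spring plunger of the catch, 10 x 9 mm, under the bar's end pin at the tray's right front corner; origin at its top, 85 mm up, tray y -112. It is stiff: the grip must be pressed 4 to 5 mm past 0 (about 20 N down on it) before the sprung hook drops over the end pin; then the buffer lifts the pin up into the hook, at 0. It is solid 7 mm below 0.
- stock_bin: Blue open stock bin, 150 x 100 x 75 mm, on the bench to the right of the tray. Origin: centre of its underside. Leave it alone.
- cement_tin: Steel tin with a paper label, 74 mm thick, 95 mm high, to the right of the tray. Origin: centre of its underside. Leave it alone.
- elbow: White plastic pipe elbow, 50 mm thick, about 110 mm long, lying to the left of the tray. Origin: on the bench under its middle. Leave it alone.
- valve_box: Cardboard carton 60 x 85 x 62 mm inside the tray, behind the front. Origin: centre of its underside. It stays in the tray.
- coupling: Brown plastic pipe coupling, 60 mm thick, 75 mm high, standing inside the tray behind the front. Origin: centre of its underside. It stays in the tray.

How it is judged:
On the way, in this order (a step that is already met when the one before it is completed fails the run):
1. the front is fully up (value of joint front below 0.05 rad), for 0.2 s.
2. the keeper bar is down in its catch (value of joint keeper below 0.012 rad), for 0.2 s.
At the end, for the whole second after the job is handed in: The front is up within 0.05 rad of shut and the keeper bar is held down by its hook within 0.012 rad (2.5 mm at its end), both at rest; the other stock was not moved more than 30 mm and the bar was never driven on to the buffer with more than 60 N (value of joint front below 0.05 rad and value of joint keeper below 0.012 rad and velocity of joint each of keeper, front below 0.05 rad/s); the robot touches nothing.
It fails at once if other stock knocked out of place by more than 30 mm (distance of any of stock_bin, cement_tin, elbow, valve_box, coupling from where it was at the start of the episode above 0.03 m).
It fails at once if the bar is forced: driven on to the catch's buffer with more than 60 N (contact force between buffer and anything else above 60 N).
It also fails if it takes over 56 s, if anything falls off the work surface, if the arm or the gripper's body presses on something with over 40 N, if the wrist force passes 120 N, or if a joint passes its speed limit or range.

## Working session

There is one attempt and no reset: what is moved stays moved. The work goes in short steps, Python scripts to look and compute and a tool call to move; the robot and the scene stay as the last step left them, time stands still between calls to the robot, and variables do not carry over. Pictures are saved under pics/ and viewed, at most 10 in all, crops included, and the job is handed in when it is done.

Besides the shell and the picture viewer there is one more tool, called by a JSON object that holds its "name" and its "arguments", one argument or row to a line. send_rows: Moves the arm, as the interface text tells. Its arguments: {"type":"object","properties":{"targets":{"type":"array","items":{"type":"array","items":{"type":"number"}}},"grip_force":{"type":"number"}},"required":["targets"]}

```bash
mkdir -p pics; ls; cat > h.py <<'E'
import numpy as np,cv2
from cell import *
def w2c(name,st=None):
    c=calibration(name)
    if 'world_to_cam' in c: return c,np.array(c['world_to_cam'])
    from scipy.spatial.transform import Rotation as R
    st=st or observe()
    T=np.eye(4);T[:3,:3]=R.from_euler('xyz',st['tool_rot']).as_matrix();T[:3,3]=st['tool_pos']
    return c,np.linalg.inv(T@np.array(c['hand_eye']))
def cloud(name,depth,st=None):
    c,M=w2c(name,st);K=np.array(c['intrinsics']);k=c['k1']
    v,u=np.mgrid[:400,:640];x=(u-K[0,2])/K[0,0];y=(v-K[1,2])/K[1,1]
    xd,yd=x,y;
    for _ in range(8):
        s=1+k*(x*x+y*y);x=xd/s;y=yd/s
    P=np.stack([x*depth,-y*depth,-depth,np.ones_like(depth)],-1)
    W=(P@np.linalg.inv(M).T)[...,:3];W[depth<=0]=np.nan
    return W
E
python3 - <<'E'
from h import *
s=observe();print(s)
ims=[]
for n in ['scene','side']:
    i,d=read_camera(n);np.savez(f'{n}.npz',i=i,d=d);W=cloud(n,d)
    cv2.imwrite(f'pics/{n}0.png',i[...,::-1])
    print(n,np.round(np.linalg.inv(w2c(n)[1])[:3,3],2))
E
```

```text
pics
{'time': 0.0, 'qpos': array([ 1.00302239e+00,  3.42720301e-01,  1.52501777e+00, -7.54086996e-06,
        1.27538381e+00, -1.45995403e-01]), 'qvel': array([-0.00078547,  0.00118685,  0.00036864,  0.00048285,  0.00054494,
        0.00023959]), 'joint_efforts': array([ 7.29628246e-04, -4.31230009e+01, -2.44230956e+01,  7.18849059e-02,
        5.58155472e-02, -7.97741154e-05]), 'tool_pos': array([0.21466011, 0.47861327, 0.19344599]), 'tool_rot': array([-3.14007865e+00, -2.15332595e-04,  2.71981616e+00]), 'contact_force': array([-0.17596737, -0.61990931, -0.47438718]), 'torque': array([-0.00612248, -0.04234818,  0.0558611 ]), 'grip_force': 0.0, 'opening': 0.09144633964709534}
scene [0.97 0.33 1.  ]
side [ 0.32 -0.52  0.73]
```

View pics/scene0.png

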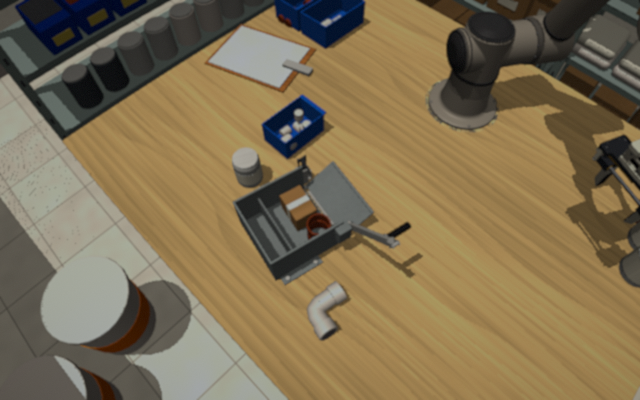

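View pics/side0.png

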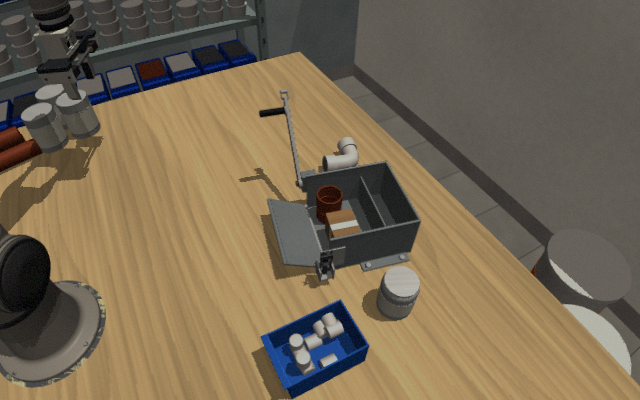

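The scene view shows the front dropped (panel around (340,195)) and the bar leaning left with its black grip at (400,230). In the side view the grip is at (271,112), the panel spans (270,200) to (320,265), the hook is at (325,265), and the tray rim runs from (385,165) to (416,217).

```bash
python3 - <<'E'
from h import *
def P(W,u,v,r=2):
    return np.round(np.nanmedian(W[v-r:v+r+1,u-r:u+r+1].reshape(-1,3),0),4)
A=[]
for n in ['scene','side']:
    z=np.load(n+'.npz');i=z['i'].astype(int);W=cloud(n,z['d'])
    pts={'scene':dict(grip=(400,230),panel=(340,195),bin=(295,130),tin=(245,157),elbow=(325,310)),'side':dict(grip=(271,112),panel=(295,230),tin=(400,280),elbow=(345,160))}[n]
    for k,(u,v) in pts.items(): print(n,k,P(W,u,v,1))
    # grip: dark pixels in the neighbourhood
    u,v=pts['grip'];g=np.zeros(i.shape[:2],bool);g[v-20:v+20,u-20:u+25]=1
    m=g&(i.max(-1)<50)&(W[...,2]>.12)
    q=W[m];print('grip',m.sum(),np.round(np.nanmedian(q,0),4),np.round(np.nanmin(q,0),4),np.round(np.nanmax(q,0),4))
    c=np.mean(q,0);U,S,V=np.linalg.svd(q-c);print('axis',V[0],S)
    R=W[(W[...,2]>.108)&(W[...,2]<.118)&(W[...,0]>.4)&(W[...,0]<.95)&(abs(W[...,1])<.35)]
    R=R[np.isfinite(R).all(1)];print('rim',len(R),R.min(0),R.max(0));A.append(R)
np.save('rim.npy',np.vstack(A))
R=np.vstack(A)[:,:2]
# top-down map
im=np.full((400,400,3),255,np.uint8)
for n,col in [('scene',None),('side',None)]:
    z=np.load(n+'.npz');W=cloud(n,z['d']).reshape(-1,3);C=z['i'].reshape(-1,3)
    o=np.argsort(W[:,2]);W=W[o];C=C[o]
    ok=np.isfinite(W).all(1)&(W[:,2]>.005)
    for p,c in zip(W[ok],C[ok]):
        x=int(400-(p[0]-.4)*800);y=int(200-p[1]*800)
        if 0<=x<400 and 0<=y<400: im[x,y]= (0,0,255) if .106<p[2]<.12 else (c[::-1])
cv2.imwrite('pics/map.png',cv2.resize(im,(600,600),interpolation=0))
E
```

```text
scene grip [0.5903 0.1807 0.217 ]
scene panel [ 0.5349 -0.0302  0.0418]
scene bin [ 0.4456 -0.2951  0.0037]
scene tin [ 0.6474 -0.2681  0.0947]
scene elbow [0.777  0.1487 0.03  ]
grip 112 [0.592  0.1798 0.217 ] [0.5684 0.1701 0.2123] [0.6161 0.1884 0.2217]
axis [ 0.96954216 -0.24475323  0.00915731] [0.14377777 0.03205214 0.01672758]
rim 640 [ 0.53871103 -0.17864947  0.10802518] [0.80379588 0.09340002 0.11798395]
side grip [0.5884 0.1741 0.2148]
side panel [ 0.5448 -0.0267  0.0383]
side tin [ 0.6463 -0.2654  0.0957]
side elbow [0.7646 0.1214 0.0406]
grip 143 [0.5914 0.1749 0.2152] [0.5636 0.1656 0.2058] [0.6183 0.1857 0.2201]
axis [-0.97490984  0.22250439  0.00652675] [0.19279999 0.04470097 0.02420754]
rim 734 [ 0.53849739 -0.17820239  0.1080224 ] [0.80360665 0.09449624 0.11785589]
```

View pics/map.png

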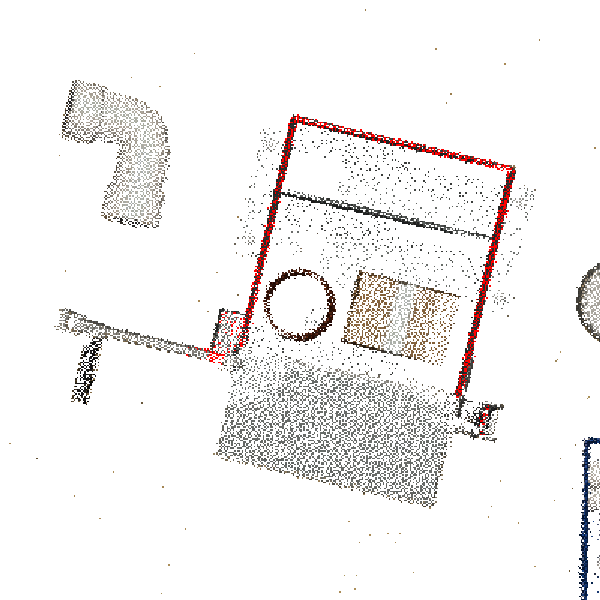

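The top-down map shows the tray's rim in red with corners at (294,118), (513,168), (240,350) and (460,395). The dropped panel reaches to the edge (218,455)–(435,505), the peg is at (87,370) and the hook at (485,415).

```bash
cat > fr.py <<'E'
import numpy as np
R0=np.load('rim.npy')[:,:2]
yaw=-.2247;c=np.array([.6853,-.0645])
def rot(y): return np.array([[np.cos(y),-np.sin(y)],[np.sin(y),np.cos(y)]])
for _ in range(4):
    L=(R0-c)@rot(yaw)
    b=L[(abs(L[:,0]-.097)<.004)&(abs(L[:,1])<.085)]
    l=L[(abs(L[:,1]-.094)<.004)&(abs(L[:,0])<.08)];r=L[(abs(L[:,1]+.094)<.004)&(abs(L[:,0])<.08)]
    sl=[-np.polyfit(b[:,1],b[:,0],1)[0],np.polyfit(l[:,0],l[:,1],1)[0],np.polyfit(r[:,0],r[:,1],1)[0]]
    bx=.5*(b[:,0].min()+b[:,0].max());e=np.array([np.median(b[:,0])-.097,(np.median(l[:,1])+np.median(r[:,1]))/2])
    c=c+rot(yaw)@e;yaw+=np.mean(sl)
def tw(x,y): return c+rot(yaw)@np.array([x,y])
def wt(p): return (np.asarray(p)-c)@rot(yaw)
E
python3 - <<'E'
from fr import *
from h import *
print(c,yaw,sl,e,np.median(l[:,1]),np.median(r[:,1]))
for n in ['scene','side']:
    W=cloud(n,np.load(n+'.npz')['d']).reshape(-1,3);W=W[np.isfinite(W).all(1)]
    T=np.c_[wt(W[:,:2]),W[:,2]]
    p=T[(abs(T[:,1])<.07)&(T[:,0]<-.115)&(T[:,0]>-.21)&(T[:,2]>.008)&(T[:,2]<.1)]
    s=np.polyfit(p[:,0],p[:,2],1);print(n,'front ang',np.pi/2-np.arctan(-s[0]),'edge x',np.percentile(p[:,0],1),p[:,2].max())
    hk=T[(T[:,1]<-.097)&(T[:,1]>-.135)&(T[:,0]<-.07)&(T[:,0]>-.15)&(T[:,2]>.06)];print('hook',np.percentile(hk,[1,99],axis=0))
    g=T[(T[:,1]>.18)&(T[:,1]<.26)&(T[:,2]>.18)&(T[:,0]<-.12)&(T[:,0]>-.2)];print('grip',np.median(g,0),np.percentile(g,[2,98],axis=0))
for k in ['front_start -.215 0','f_end -.11 0','grip -.16 .213']:
    nm,x,y=k.split();print(nm,tw(float(x),float(y)))
E
```

```text
[ 0.68552358 -0.06402303] -0.22830106426559463 [np.float64(0.001159458815889597), np.float64(4.986481529629871e-05), np.float64(-0.0012096629673951271)] [7.15782631e-07 2.28202061e-06] 0.09308957281835648 -0.0930850087771351
scene front ang 1.0725661769247212 edge x -0.19175089585916189 0.0700333292313039
hook [[-0.126838   -0.12462554  0.06055062]
 [-0.09958345 -0.0973534   0.10946623]]
grip [-0.14756348  0.21512023  0.21646545] [[-0.17208269  0.20645553  0.2097306 ]
 [-0.12167943  0.22158544  0.22080092]]
side front ang 1.0784793889257704 edge x -0.1926759557919186 0.06534501408146542
hook [[-0.12657173 -0.12848248  0.06009265]
 [-0.07161382 -0.09706401  0.11117322]]
grip [-0.14725577  0.21076892  0.21521681] [[-0.17363634  0.20738841  0.20650481]
 [-0.12095166  0.21985578  0.21922729]]
front_start [ 0.47610233 -0.01536358]
f_end [ 0.57837782 -0.0391275 ]
grip [0.57788201 0.17966179]
```

{"name": "send_rows", "arguments": {
  "targets": [
    [0,0.01,-0.04,0,0.05],
    [0,0.01,-0.04,0,0.05],
    [0,0.01,-0.04,0,0.05],
    [0,0.015,-0.04,0,0.043],
    [0,0.02,-0.04,0,0]
  ],
  "grip_force": 20
}}

```text
time: 0.6
tool_pos: [0.2795, 0.2774, 0.194]
tool_rot: [-3.141, -0.0, 2.915]
contact_force: [0.9, -0.0, -0.1]
opening: 0.0561
grip_force: 0.0
```

{"name": "send_rows", "arguments": {
  "targets": [
    [0,0.02,-0.04,0,0],
    [0,0.02,-0.04,0,0],
    [0,0.025,-0.04,0,0],
    [0,0.025,-0.04,0,0],
    [0,0.025,-0.04,0,0]
  ]
}}

```text
time: 1.1
tool_pos: [0.3954, 0.0772, 0.1941]
tool_rot: [3.141, 0.0, 2.913]
contact_force: [1.0, 0.6, -0.4]
opening: 0.0164
grip_force: 0.0
```

{"name": "send_rows", "arguments": {
  "targets": [
    [0,0.02,-0.03,-0.03,0],
    [0,0.02,-0.03,-0.03,0],
    [0,0.02,-0.02,-0.03,0],
    [0,0.007,-0.01,-0.035,0],
    [0,0,0,-0.035,0]
  ]
}}

```text
time: 1.6
tool_pos: [0.4631, -0.0126, 0.0327]
tool_rot: [-3.142, 0.001, 2.911]
contact_force: [-0.9, -0.6, -0.3]
opening: 0.0006
grip_force: 0.0
```

{"name": "send_rows", "arguments": {
  "targets": [
    [0,0.0195,-0.0045,0,0],
    [0,0.0195,-0.0045,0.005,0],
    [0,0.0195,-0.0045,0.01,0],
    [0,0.0146,-0.0034,0.012,0]
  ]
}}

```text
time: 2.0
tool_pos: [0.5355, -0.0281, 0.0607]
tool_rot: [3.142, -0.001, 2.913]
contact_force: [-0.1, 0.2, 0.4]
opening: 0.0005
grip_force: 0.0
```

{"name": "send_rows", "arguments": {
  "targets": [
    [0,0.0097,-0.0023,0.01,0],
    [0,0.0097,-0.0023,0.005,0],
    [0,0.0097,-0.0023,0,0]
  ]
}}

```text
time: 2.3
tool_pos: [0.5648, -0.0349, 0.0765]
tool_rot: [3.141, 0.001, 2.913]
contact_force: [-0.8, -0.2, -0.5]
opening: 0.0005
grip_force: 0.0
```

```bash
cat > ck.py <<'E'
from fr import *
from h import *
import sys
s=observe();print('t',s['time'],'tcp tray',wt(s['tool_pos'][:2]),s['tool_pos'],s['contact_force'],s['opening'],s['grip_force'])
n=sys.argv[1];i,d=read_camera(n);cv2.imwrite('pics/'+sys.argv[2]+'.png',i[...,::-1]);
W=cloud(n,d).reshape(-1,3);W=W[np.isfinite(W).all(1)];T=np.c_[wt(W[:,:2]),W[:,2]];np.save('T.npy',T)
p=T[(abs(T[:,1]-.05)<.03)&(T[:,0]<-.08)&(T[:,0]>-.21)&(T[:,2]>.03)&(T[:,2]<.125)]
for z in (.04,.06,.08,.1,.11): 
    q=p[abs(p[:,2]-z)<.008]
    if len(q): print('front z',z,len(q),np.median(q[:,0]))
E
python3 ck.py side s1
```

```text
t 2.3 tcp tray [-0.12412543  0.00100874] [ 0.56484722 -0.03494803  0.07653685] [-0.77185653 -0.18387135 -0.46889185] 0.0004544448578044294 0.0
front z 0.04 227 -0.1496435106838345
front z 0.06 191 -0.18237917779403331
```

View pics/s1.png

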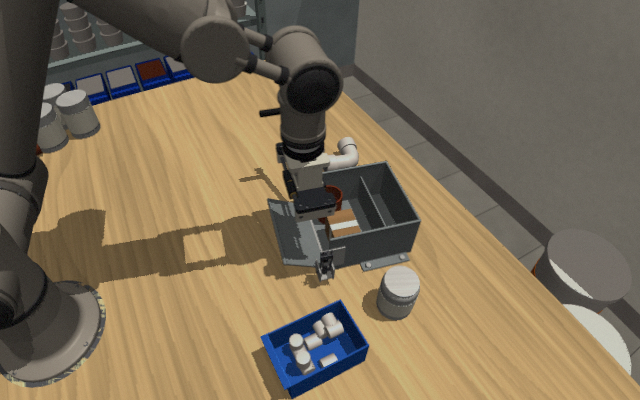

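The side view shows the panel still down at (295,235), with the gripper above it at (315,200). I'll look at it from the scene camera.

```bash
python3 ck.py scene s2; python3 - <<'E'
import cv2
a=cv2.imread('pics/s2.png')[130:290,230:430];b=cv2.imread('pics/s1.png')[150:290,240:430]
h=cv2.resize(a,(400,320)),cv2.resize(b,(400,320))
cv2.imwrite('pics/s2c.png',cv2.hconcat(h))
E
```

```text
t 2.35 tcp tray [-0.12281142  0.00087613] [ 0.56609712 -0.03537458  0.07615417] [ 0.2623403  -0.56933574  0.28380173] 0.0005265322840852842 0.0
front z 0.04 246 -0.14956652262531614
front z 0.06 149 -0.18199354318479366
front z 0.08 7 -0.08076672403324685
```

View pics/s2c.png

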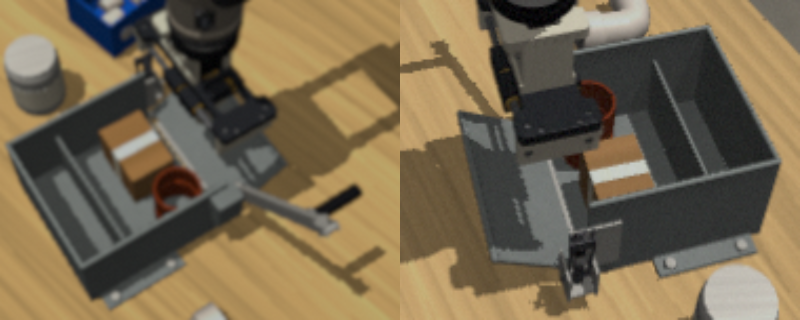

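```bash
python3 - <<'E'
from h import *
from fr import *
def proj(n,p):
    c,M=w2c(n);q=M@np.r_[p,1];x,y=q[0]/-q[2],-q[1]/-q[2];s=1+c['k1']*(x*x+y*y);K=c['intrinsics'];return K[0][0]*x*s+K[0][2],K[1][1]*y*s+K[1][2]
p=observe()['tool_pos'];print([proj(n,p) for n in('scene','side')],[proj('side',p+[0,0,z]) for z in (.02,.04,.066)])
T=np.load('T.npy')
q=T[(abs(T[:,1])<.1)&(T[:,0]<-.07)&(T[:,0]>-.25)]
for z in np.arange(.0,.24,.02):
    a=q[(q[:,2]>z)&(q[:,2]<z+.02)]
    if len(a): print(round(z,2),len(a),np.percentile(a[:,0],[2,50,98]).round(3),np.percentile(a[:,1],[2,50,98]).round(3))
E
```

```text
[(np.float64(331.07046629383666), np.float64(194.5253028071023)), (np.float64(304.6009806566497), np.float64(218.72317241074907))] [(np.float64(304.51655056374244), np.float64(212.70473980630442)), (np.float64(304.4295977516494), np.float64(206.4668005054162)), (np.float64(304.31262968062), np.float64(198.01073704445386))]
0.0 739 [-0.249 -0.111 -0.074] [-0.091  0.022  0.099]
0.02 798 [-0.151 -0.127 -0.075] [-0.096 -0.002  0.087]
0.04 504 [-0.186 -0.164 -0.072] [-0.096  0.054  0.093]
0.06 263 [-0.192 -0.081 -0.07 ] [-0.097 -0.011  0.095]
0.08 69 [-0.117 -0.082 -0.071] [-0.095 -0.091  0.098]
0.1 113 [-0.113 -0.085 -0.07 ] [-0.095  0.093  0.1  ]
0.12 13 [-0.126 -0.113 -0.111] [0.004 0.013 0.018]
0.14 6 [-0.132 -0.118 -0.114] [0.018 0.019 0.019]
0.16 59 [-0.157 -0.122 -0.087] [-0.084  0.032  0.088]
0.18 496 [-0.157 -0.097 -0.087] [-0.079  0.022  0.089]
0.2 998 [-0.156 -0.112 -0.087] [-0.091  0.061  0.096]
0.22 174 [-0.147 -0.105 -0.098] [-0.048  0.013  0.065]
```

The fingers are clearly above the panel and it hasn't moved. I'll back off, go lower and retry slowly while watching the force.

{"name": "send_rows", "arguments": {
  "targets": [
    [0,0,0,0.035,0],
    [0,-0.04,0.0093,0,0],
    [0,-0.04,0.0093,0,0],
    [0,-0.035,0.0081,0,0],
    [0,0,0,-0.04,0]
  ]
}}

```text
time: 2.9
tool_pos: [0.4477, -0.0073, 0.0742]
tool_rot: [3.141, 0.006, 2.914]
contact_force: [0.6, -0.7, -0.2]
opening: 0.0003
grip_force: 0.0
```

{"name": "send_rows", "arguments": {
  "targets": [
    [0,0,0,-0.04,0],
    [0,0.006,-0.0014,-0.011,0],
    [0,0.01,-0.0023,0,0],
    [0,0.01,-0.0023,0,0],
    [0,0.006,-0.0014,0,0]
  ]
}}

```text
time: 3.4
tool_pos: [0.484, -0.0161, 0.0216]
tool_rot: [3.141, 0.004, 2.913]
contact_force: [0.3, -0.3, -0.8]
opening: 0.0004
grip_force: 0.0
```

{"name": "send_rows", "arguments": {
  "targets": [
    [0,0.006,-0.0014,0,0],
    [0,0.006,-0.0014,0,0],
    [0,0.006,-0.0014,0,0]
  ]
}}

```text
time: 3.7
tool_pos: [0.4861, -0.0167, 0.0186]
tool_rot: [-3.141, -0.029, 2.914]
contact_force: [-43.7, 9.0, 22.4]
opening: 0.0004
grip_force: 22.9
```

```bash
python3 ck.py side s3; python3 - <<'E'
import cv2
cv2.imwrite('pics/s3c.png',cv2.resize(cv2.imread('pics/s3.png')[130:300,220:430],(630,510)))
E
```

```text
t 3.7 tcp tray [-0.2050117   0.00099733] [ 0.48605718 -0.01665272  0.01855587] [-43.70014823   8.97950646  22.43203614] 0.0004321346457859271 22.864578366279602
front z 0.04 138 -0.14327229970078242
front z 0.06 15 -0.08194189866381661
front z 0.08 14 -0.08150225902394051
```

{"name": "send_rows", "arguments": {
  "targets": [
    [0,-0.015,0.0035,0,0],
    [0,-0.025,0.006,0,0],
    [0,-0.03,0.007,0.0,0]
  ]
}}

```text
time: 4.05
tool_pos: [0.4297, -0.0033, 0.0208]
tool_rot: [3.141, 0.002, 2.913]
contact_force: [0.0, 0.2, 0.2]
opening: 0.0007
grip_force: 0.0
```

```bash
python3 ck.py side s4; python3 - <<'E'
import cv2
import numpy as np
T=np.load('T.npy');
for y0 in(-.06,0,.06):
  for x in (-.12,-.14,-.16,-.18,-.19,-.2):
    q=T[(abs(T[:,0]-x)<.004)&(abs(T[:,1]-y0)<.02)];print(y0,x,len(q),np.median(q[:,2]).round(4),q[:,2].max().round(3)) if len(q) else 0
cv2.imwrite('pics/s4c.png',cv2.resize(cv2.imread('pics/s4.png')[130:300,220:430],(630,510)))
E
```

```text
t 4.05 tcp tray [-0.26291963  0.0012357 ] [ 0.42970578 -0.00331463  0.02078626] [0.04054052 0.18879084 0.15934804] 0.0007022969314555471 0.0
front z 0.04 274 -0.15220261088959164
front z 0.06 169 -0.1855197813766348
front z 0.08 15 -0.08176958678852243
-0.06 -0.12 45 0.0238 0.027
-0.06 -0.14 66 0.0328 0.037
-0.06 -0.16 78 0.0426 0.047
-0.06 -0.18 87 0.0522 0.056
-0.06 -0.19 108 0.0573 0.063
-0.06 -0.2 59 -0.0 0.004
0 -0.12 44 0.0242 0.027
0 -0.14 46 0.0337 0.036
0 -0.16 48 0.0441 0.046
0 -0.18 51 0.0534 0.057
0 -0.19 73 0.0588 0.063
0 -0.2 51 -0.0001 0.003
0.06 -0.12 41 0.0238 0.028
0.06 -0.14 40 0.0337 0.037
0.06 -0.16 39 0.0436 0.046
0.06 -0.18 41 0.0542 0.057
0.06 -0.19 68 0.059 0.062
0.06 -0.2 44 0.0002 0.003
```

View pics/s4c.png

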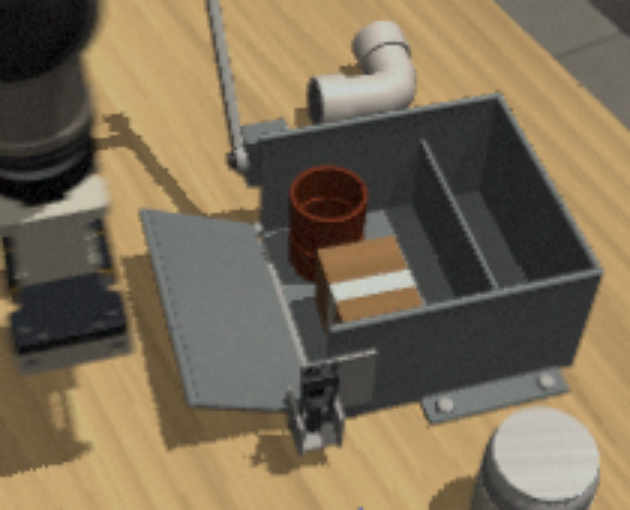

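The panel is still at f≈1.10. Pushing horizontally jams it through friction (edge at tray x −191, z 57 mm), so I'll follow the edge's arc, mostly upward at first.

{"name": "send_rows", "arguments": {
  "targets": [
    [0,0.03,-0.007,0.006,0],
    [0,0.025,-0.0058,0,0],
    [0,0.005,-0.0012,0,0],
    [0,0.0054,-0.0012,0.0095,0],
    [0,0.0063,-0.0015,0.0089,0]
  ]
}}

```text
time: 4.6
tool_pos: [0.5003, -0.0198, 0.0448]
tool_rot: [3.142, -0.002, 2.913]
contact_force: [0.6, -0.3, 0.4]
opening: 0.0007
grip_force: 0.0
```

```bash
python3 ck.py side s5
```

```text
t 4.6 tcp tray [-0.19043721  0.00118906] [ 0.50029688 -0.0197645   0.04475351] [ 0.55521471 -0.30785672  0.42966895] 0.0007343091160016206 0.0
front z 0.04 15 -0.08125809742316481
front z 0.06 17 -0.08222005293404791
front z 0.08 15 -0.08218115304890192
```

```bash
cat > fa.py <<'E'
import numpy as np
T=np.load('T.npy')
for y0 in(-.07,-.045,.045,.07):
  for x in (-.11,-.12,-.13,-.14,-.15,-.16,-.17,-.18,-.19):
    q=T[(abs(T[:,0]-x)<.004)&(abs(T[:,1]-y0)<.015)&(T[:,2]<.125)&(T[:,2]>.01)]
    if len(q): print(y0,x,len(q),np.median(q[:,2]).round(3),q[:,2].max().round(3),end=' | ')
  print()
E
python3 fa.py
```

```text
-0.07 -0.11 20 0.019 0.021 | -0.07 -0.12 26 0.024 0.027 | -0.07 -0.13 39 0.028 0.032 | -0.07 -0.14 40 0.034 0.037 | -0.07 -0.15 40 0.038 0.041 | -0.07 -0.16 43 0.043 0.047 | -0.07 -0.17 46 0.048 0.051 | -0.07 -0.18 43 0.052 0.055 | -0.07 -0.19 46 0.058 0.063 | 
-0.045 -0.11 37 0.019 0.023 | -0.045 -0.12 40 0.024 0.026 | -0.045 -0.13 37 0.028 0.032 | -0.045 -0.14 37 0.033 0.036 | -0.045 -0.15 40 0.038 0.042 | -0.045 -0.16 39 0.043 0.046 | -0.045 -0.17 42 0.048 0.05 | -0.045 -0.18 41 0.053 0.055 | -0.045 -0.19 45 0.058 0.063 | 
0.045 -0.11 29 0.018 0.023 | 0.045 -0.12 28 0.024 0.027 | 
0.07 -0.11 26 0.019 0.021 | 0.07 -0.12 31 0.023 0.027 | 0.07 -0.13 16 0.029 0.032 | 0.07 -0.14 1 0.032 0.032 |
```

```bash
python3 - <<'E'
from h import *
from fr import *
s=observe();print(s['tool_pos'],wt(s['tool_pos'][:2]))
out=[]
for n in('side','scene','wrist'):
    s=observe();i,d=read_camera(n);W=cloud(n,d,s);T=np.dstack([((W[...,:2]-c)@rot(yaw)),W[...,2]])
    if n=='side': 
        for vv in range(205,260,4):
            print(vv,[tuple(np.round(T[vv,u]*1000).astype(int)) if np.isfinite(T[vv,u,0]) else None for u in range(262,300,6)])
    out.append(i[...,::-1])
    if n=='side': out[-1]=cv2.resize(i[150:280,220:380,::-1],(400,325))
    elif n=='scene': out[-1]=cv2.resize(i[130:260,290:450,::-1],(400,325))
    else: out[-1]=cv2.resize(i[:,:,::-1],(400,250))
a=cv2.hconcat(out[:2]);b=cv2.copyMakeBorder(out[2],0,0,0,400,cv2.BORDER_CONSTANT);cv2.imwrite('pics/c6.png',cv2.vconcat([a,b]))
E
```

```text
[ 0.50250984 -0.02025965  0.04636887] [-0.18816962  0.0012076 ]
205 [(np.int64(-214), np.int64(-36), np.int64(186)), (np.int64(-204), np.int64(-47), np.int64(195)), (np.int64(-193), np.int64(-47), np.int64(192)), (np.int64(-182), np.int64(-47), np.int64(188)), (np.int64(-171), np.int64(-49), np.int64(188)), (np.int64(-156), np.int64(-30), np.int64(163)), (np.int64(-119), np.int64(88), np.int64(24))]
209 [(np.int64(-214), np.int64(-28), np.int64(166)), (np.int64(-205), np.int64(-51), np.int64(188)), (np.int64(-194), np.int64(-53), np.int64(187)), (np.int64(-184), np.int64(-55), np.int64(187)), (np.int64(-173), np.int64(-59), np.int64(187)), (np.int64(-158), np.int64(-37), np.int64(159)), (np.int64(-122), np.int64(75), np.int64(26))]
213 [(np.int64(-216), np.int64(-34), np.int64(161)), (np.int64(-207), np.int64(-60), np.int64(187)), (np.int64(-197), np.int64(-64), np.int64(189)), (np.int64(-186), np.int64(-65), np.int64(187)), (np.int64(-175), np.int64(-68), np.int64(188)), (np.int64(-165), np.int64(-71), np.int64(188)), (np.int64(-154), np.int64(-74), np.int64(189))]
217 [(np.int64(-2
[... 2928 characters left out ...]
(-151), np.int64(-47), np.int64(38))]
253 [(np.int64(-227), np.int64(-11), np.int64(1)), (np.int64(-214), np.int64(-16), np.int64(2)), (np.int64(-200), np.int64(-17), np.int64(-1)), (np.int64(-193), np.int64(-63), np.int64(61)), (np.int64(-180), np.int64(-61), np.int64(53)), (np.int64(-167), np.int64(-59), np.int64(45)), (np.int64(-154), np.int64(-59), np.int64(40))]
257 [(np.int64(-229), np.int64(-22), np.int64(1)), (np.int64(-216), np.int64(-25), np.int64(0)), (np.int64(-203), np.int64(-30), np.int64(2)), (np.int64(-195), np.int64(-72), np.int64(59)), (np.int64(-182), np.int64(-72), np.int64(55)), (np.int64(-170), np.int64(-71), np.int64(48)), (np.int64(-157), np.int64(-70), np.int64(43))]
```

View pics/c6.png

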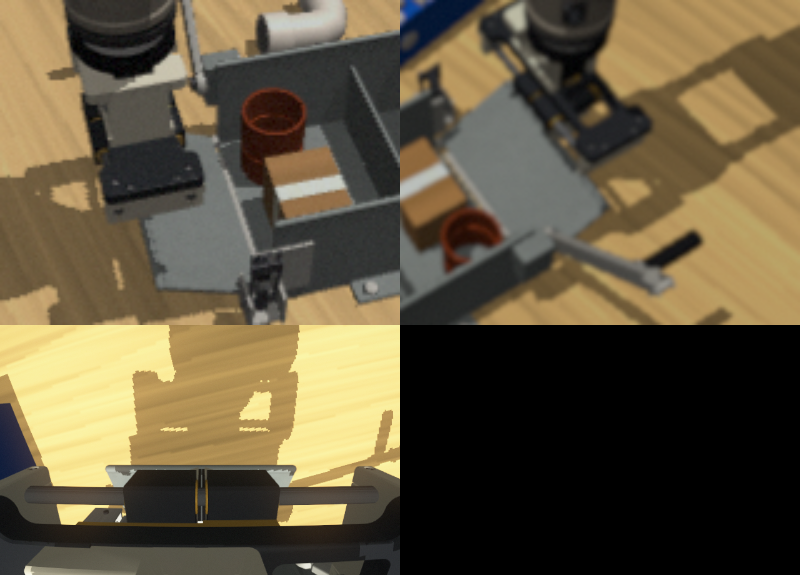

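```bash
python3 - <<'E'
from h import *
c=calibration('wrist');H=np.array(c['hand_eye']);K=np.array(c['intrinsics']);print(H.round(3))
M=np.linalg.inv(H)
for t in [(0,0,0),(0,0,-.019),(0,0,-.047),(.0095,0,0),(-.0095,0,0)]:
    q=M@np.r_[t,1];x,y=q[0]/-q[2],q[1]/q[2];s=1+c['k1']*(x*x+y*y);print(t,K[0,0]*x*s+K[0,2],K[1,1]*y*s+K[1,2],-q[2])
i,d=read_camera('wrist');cv2.imwrite('pics/w6.png',i[...,::-1])
from h import cloud
Wc=cloud('wrist',d)
from scipy.spatial.transform import Rotation as R
s=observe();Rm=R.from_euler('xyz',s['tool_rot']).as_matrix()
L=(Wc-s['tool_pos'])@Rm*1000
for v in range(215,330,6): print(v,[tuple(int(a) for a in L[v,u]) if np.isfinite(L[v,u,0]) else None for u in (250,300,316,320,324,340)])
E
```

```text
[[-0.     0.965  0.262  0.071]
 [ 1.     0.     0.     0.001]
 [ 0.     0.262 -0.965 -0.19 ]
 [ 0.     0.     0.     1.   ]]
(0, 0, 0) 321.0922163362434 226.092044952895 0.20205267513197045
(0, 0, -0.019) 320.9881307278583 237.4977622138033 0.1837189384394096
(0, 0, -0.047) 320.7910974502339 259.1197174635242 0.15670080015563567
(0.0095, 0, 0) 321.0774843901227 211.96849081727726 0.19955897909690537
(-0.0095, 0, 0) 321.1067825710415 239.85328710529103 0.20454637116703553
215 [(-7, -56, 44), (-7, -16, 45), (-7, -4, 43), (-7, -1, 45), (-7, 2, 44), (-7, 14, 45)]
221 [(-12, -56, 44), (-11, -16, 43), (-12, -4, 45), (-12, -1, 45), (-12, 2, 43), (-12, 14, 43)]
227 [(4, -42, -13), (3, -12, -11), (3, -3, -12), (3, 0, -11), (4, 1, -12), (4, 11, -12)]
233 [(36, -20, -104), (36, -5, -103), (11, -2, -40), (9, 0, -36), (9, 1, -36), (36, 5, -103)]
239 [(36, -19, -107), (36, -5, -108), (10, -2, -47), (9, 0, -44), (9, 1, -44), (36, 5, -108)]
245 [(36, -18, -112), (36, -5, -112), (11, -2, -55), (10, 0, -52), (9, 1, -51), (36, 5, -112)]
251 [(36, -17, -116), (36, -4, -116), (34, 0, -111), (9, 0, -58), 
[... 588 characters left out ...]
1, -114), (29, 5, -121)]
293 [(27, -17, -122), (28, -4, -122), (25, 0, -118), (0, 0, -78), (0, 1, -78), (27, 5, -121)]
299 [(26, -17, -121), (26, -4, -121), (23, 0, -118), (-2, 0, -78), (-2, 1, -77), (25, 5, -121)]
305 [(24, -17, -122), (24, -4, -121), (-2, -1, -82), (-4, 0, -78), (-5, 1, -77), (24, 5, -122)]
311 [(22, -17, -121), (22, -4, -121), (-3, -1, -84), (-8, 0, -77), (-7, 1, -78), (22, 5, -121)]
317 [(22, -16, -124), (22, -4, -124), (22, 0, -123), (22, 0, -124), (21, 1, -122), (22, 5, -123)]
323 [(26, -15, -131), (26, -4, -131), (26, 0, -130), (26, 0, -131), (26, 1, -131), (26, 4, -131)]
329 [(26, -14, -133), (25, -4, -132), (25, 0, -132), (25, 0, -132), (25, 1, -131), (25, 4, -132)]
```

The wrist depth shows the finger ending about 30 mm above the reported TCP, so the tips passed over the edge. I'll back off and measure the fingers in free space.

{"name": "send_rows", "arguments": {
  "targets": [
    [0,0,0,0.03,0],
    [0,-0.04,0.0093,0,0],
    [0,-0.03,0.007,0,0]
  ]
}}

```text
time: 5.15
tool_pos: [0.4289, -0.0032, 0.0744]
tool_rot: [3.142, -0.001, 2.913]
contact_force: [-1.0, -1.0, -0.3]
opening: 0.0006
grip_force: 0.0
```

```bash
python3 - <<'E'
from h import *
import cell
print(cell.tcp_to_grasp, tcp_to_grasp() if callable(tcp_to_grasp) else '')
from scipy.spatial.transform import Rotation as R
s=observe();i,d=read_camera('wrist');W=cloud('wrist',d,s);print(s['tool_pos'],s['opening'])
L=(W-s['tool_pos'])@R.from_euler('xyz',s['tool_rot']).as_matrix()*1000
for v in range(195,250,3): print(v,[tuple(int(a) for a in L[v,u]) if np.isfinite(L[v,u,0]) else None for u in (312,316,318,320,322,324,328)])
E
```

```text
0.0188 
[ 0.42887798 -0.00316076  0.07441156] 0.0005948061967936425
195 [(0, -8, 74), (0, -4, 75), (0, -2, 74), (0, -1, 76), (1, 0, 74), (1, 2, 74), (0, 5, 75)]
198 [(-1, -8, 74), (-1, -4, 74), (-2, -2, 75), (-2, -1, 75), (-1, 0, 74), (-2, 2, 75), (-1, 5, 74)]
201 [(-4, -8, 74), (-4, -4, 73), (-4, -2, 75), (-4, -1, 74), (-4, 0, 75), (-4, 2, 74), (-5, 5, 76)]
204 [(-7, -8, 74), (-7, -4, 75), (-7, -2, 74), (-7, -1, 74), (-7, 0, 75), (-7, 2, 75), (-7, 5, 75)]
207 [(-10, -8, 74), (-10, -4, 75), (-9, -2, 74), (-10, -1, 75), (-10, 0, 75), (-9, 2, 74), (-10, 5, 75)]
210 [(-12, -8, 75), (-12, -4, 74), (-12, -2, 74), (-12, -1, 75), (-12, 0, 74), (-12, 2, 74), (-12, 5, 73)]
213 [(-15, -8, 74), (-15, -4, 75), (-15, -2, 75), (-15, -1, 74), (-15, 0, 75), (-15, 2, 73), (-15, 5, 74)]
216 [(-18, -8, 74), (-17, -4, 73), (-18, -2, 74), (-18, -1, 75), (-18, 0, 74), (-18, 2, 74), (-18, 5, 75)]
219 [(-21, -8, 75), (-20, -4, 73), (-21, -3, 74), (-21, -1, 75), (-20, 0, 74), (-21, 2, 74), (-21, 5, 74)]
222 [(-24, -8, 75), (-24, -4, 74), (-24, -3, 75), (-23, -1, 74), (-23, 0, 73), (-23, 2, 74), (-23, 5, 74)]
[... 238 characters left out ...]
, -2, -37), (9, -1, -33), (9, 0, -33), (9, 0, -32), (9, 1, -33), (10, 3, -36)]
234 [(36, -2, -104), (11, -2, -42), (9, -1, -37), (9, 0, -38), (9, 0, -37), (9, 1, -37), (11, 3, -41)]
237 [(36, -2, -106), (11, -2, -45), (9, -1, -41), (9, 0, -41), (9, 0, -42), (9, 1, -41), (11, 3, -45)]
240 [(36, -2, -108), (11, -2, -48), (9, -1, -45), (9, 0, -45), (9, 0, -46), (10, 1, -46), (11, 3, -49)]
243 [(36, -2, -110), (11, -2, -53), (9, -1, -49), (10, 0, -50), (9, 0, -49), (9, 1, -49), (11, 3, -52)]
246 [(36, -2, -113), (11, -2, -56), (9, -1, -52), (9, 0, -52), (9, 0, -52), (9, 1, -52), (10, 3, -55)]
249 [(36, -1, -115), (34, -1, -110), (9, -1, -55), (9, 0, -56), (10, 0, -57), (10, 1, -57), (9, 3, -55)]
```

The real tips sit 30 mm above the reported TCP. I'll repeat the arc with that correction.

{"name": "send_rows", "arguments": {
  "targets": [
    [0,0,0,-0.035,0],
    [0,0.015,-0.0035,-0.035,0],
    [0,0.025,-0.006,0,0],
    [0,0.012,-0.003,0,0],
    [0,0.003,-0.0007,0.002,0]
  ]
}}

```text
time: 5.7
tool_pos: [0.4857, -0.0169, 0.0056]
tool_rot: [3.142, -0.002, 2.913]
contact_force: [-1.3, 0.7, -1.1]
opening: 0.0004
grip_force: 1.0
```

{"name": "send_rows", "arguments": {
  "targets": [
    [0,0.0054,-0.0012,0.0095,0],
    [0,0.0063,-0.0015,0.0089,0],
    [0,0.0073,-0.0017,0.0081,0]
  ]
}}

```text
time: 6.0
tool_pos: [0.4994, -0.0199, 0.0322]
tool_rot: [-3.141, -0.011, 2.913]
contact_force: [-11.2, 2.3, 4.5]
opening: 0.0007
grip_force: 5.9
```

```bash
python3 ck.py side s7 | head -1; python3 fa.py
```

```text
t 6.0 tcp tray [-0.19130856  0.0008421 ] [ 0.49936962 -0.01990525  0.03221674] [-11.17605852   2.33558069   4.45993141] 0.0007102269453269597 5.888296365737915
-0.07 -0.11 20 0.024 0.027 | -0.07 -0.12 27 0.031 0.035 | -0.07 -0.13 40 0.04 0.045 | -0.07 -0.14 39 0.049 0.053 | -0.07 -0.15 41 0.057 0.062 | -0.07 -0.16 45 0.066 0.071 | -0.07 -0.17 41 0.074 0.081 | -0.07 -0.18 30 0.081 0.084 | 
-0.045 -0.11 33 0.023 0.027 | -0.045 -0.12 35 0.031 0.036 | -0.045 -0.13 37 0.04 0.045 | -0.045 -0.14 34 0.049 0.053 | -0.045 -0.15 36 0.057 0.062 | -0.045 -0.16 32 0.066 0.07 | -0.045 -0.17 22 0.075 0.081 | -0.045 -0.18 13 0.081 0.082 | 
0.045 -0.11 29 0.023 0.027 | 0.045 -0.12 29 0.032 0.036 | 0.045 -0.13 23 0.04 0.044 | 0.045 -0.14 8 0.049 0.05 | 
0.07 -0.11 26 0.023 0.027 | 0.07 -0.12 26 0.031 0.036 | 0.07 -0.13 26 0.04 0.044 |
```

{"name": "send_rows", "arguments": {
  "targets": [
    [0,0.007,-0.0016,0.0085,0],
    [0,0.0083,-0.002,0.0072,0],
    [0,0.0088,-0.002,0.0058,0],
    [0,0.0095,-0.0022,0.0048,0],
    [0,0.01,-0.0023,0.0036,0]
  ]
}}

```text
time: 6.55
tool_pos: [0.5463, -0.0307, 0.0632]
tool_rot: [-3.142, -0.004, 2.913]
contact_force: [-4.1, -0.6, 2.8]
opening: 0.001
grip_force: 1.9
```

{"name": "send_rows", "arguments": {
  "targets": [
    [0,0.01,-0.0023,0.0025,0],
    [0,0.0105,-0.0024,0.0015,0],
    [0,0.008,-0.0019,0.0005,0]
  ]
}}

```text
time: 6.85
tool_pos: [0.5736, -0.0369, 0.0673]
tool_rot: [3.142, -0.008, 2.913]
contact_force: [-30.2, 6.3, 22.6]
opening: 0.0004
grip_force: 15.7
```

```bash
python3 ck.py side s8
```

```text
t 6.85 tcp tray [-0.11519588  0.00105145] [ 0.57355473 -0.03692738  0.06726616] [-30.23579786   6.28674962  22.58535444] 0.0004141256589063886 15.710375905036926
```

{"name": "send_rows", "arguments": {
  "targets": [
    [0,0,0,0,0],
    [0,-0.002,0.0005,0,0],
    [0,0,0,0,0]
  ]
}}

```text
time: 7.2
tool_pos: [0.5733, -0.0369, 0.0671]
tool_rot: [3.142, -0.003, 2.913]
contact_force: [-6.0, 1.4, 2.2]
opening: 0.0006
grip_force: 2.7
```

{"name": "send_rows", "arguments": {
  "targets": [
    [0,-0.025,0.006,0,0],
    [0,-0.04,0.0093,0,0],
    [0,-0.03,0.007,0.01,0]
  ]
}}

```text
time: 7.5
tool_pos: [0.4772, -0.0145, 0.0763]
tool_rot: [-3.142, -0.003, 2.913]
contact_force: [-0.4, 0.9, -0.1]
opening: 0.0004
grip_force: 0.0
```

```bash
python3 ck.py side s9; python3 - <<'E'
import numpy as np
from fr import *
T=np.load('T.npy');q=T[(abs(T[:,1])<.085)&(T[:,0]<-.09)&(T[:,0]>-.15)&(T[:,2]>.05)&(T[:,2]<.125)]
for a,b in((.05,.07),(.07,.09),(.09,.105),(.105,.12)):
  w=q[(q[:,2]>a)&(q[:,2]<b)];print(a,len(w),np.median(w,0) if len(w) else '')
g=T[(T[:,1]>.18)&(T[:,1]<.26)&(T[:,2]>.18)&(T[:,0]<-.12)&(T[:,0]>-.18)];print('grip',np.median(g,0))
print(tw(-.16,.213))
E
```

```text
t 7.5 tcp tray [-0.21408885  0.00108261] [ 0.47723486 -0.01451528  0.07628763] [-0.40373997  0.87914651 -0.14062956] 0.0004499348482944312 0.0
front z 0.04 19 -0.10377956021401338
front z 0.06 43 -0.10366555866154066
front z 0.08 44 -0.10367202694300931
front z 0.1 21 -0.10296219581054229
front z 0.11 72 -0.1018198177377192
0.05 120 [-0.10386355 -0.00387513  0.06038915]
0.07 149 [-0.10377104 -0.00990899  0.0818426 ]
0.09 91 [-0.10290694 -0.01337339  0.09659807]
0.105 234 [-0.10188976 -0.00767849  0.1154026 ]
grip [-0.12757489  0.21056751  0.2130458 ]
[0.57788201 0.17966179]
```

The front is shut: its face sits at x −103.7 mm at every height. Next is the peg, approached from above.

{"name": "send_rows", "arguments": {
  "targets": [
    [1,0,0.01,0.045,0],
    [1,0,0.015,0.045,0],
    [1,0.01,0.02,0.04,0],
    [1,0.02,0.03,0.03,0],
    [1,0.02,0.04,0.004,0]
  ]
}}

```text
time: 8.05
tool_pos: [0.5331, 0.1002, 0.2467]
tool_rot: [3.139, 0.01, 2.911]
contact_force: [1.3, 0.4, 0.4]
opening: 0.0358
grip_force: 0.0
```

{"name": "send_rows", "arguments": {
  "targets": [
    [1,0.025,0.04,0,0],
    [1,0.023,0.04,0,0],
    [1,0,0,0,0]
  ]
}}

```text
time: 8.35
tool_pos: [0.5797, 0.1845, 0.2401]
tool_rot: [3.14, 0.0, 2.917]
contact_force: [0.1, -2.2, -1.2]
opening: 0.0599
grip_force: 0.0
```

```bash
python3 - <<'E'
from h import *
from fr import *
s=observe();i,d=read_camera('wrist');W=cloud('wrist',d,s);T=np.dstack([((W[...,:2]-c)@rot(yaw)),W[...,2]])
print(s['time'],s['tool_pos'],wt(s['tool_pos'][:2]),s['opening'])
m=(T[...,2]>.195)&(T[...,2]<.235)&(T[...,1]>.17)&(T[...,1]<.26)&(T[...,0]<-.12)&(T[...,0]>-.185)&(i.max(-1)<90)
q=T[m];print(m.sum(),np.percentile(q,[1,50,99],axis=0).round(4) if len(q) else '')
E
```

```text
8.35 [0.57968719 0.18454644 0.24008282] [-0.15934717  0.21816646] 0.0598588247143974
1305 [[-0.1753  0.2084  0.209 ]
 [-0.1521  0.2152  0.2171]
 [-0.1247  0.2218  0.2193]]
```

{"name": "send_rows", "arguments": {
  "targets": [
    [1,-0.0046,-0.002,-0.02,0],
    [1,0,0,-0.03,0],
    [1,0,0,-0.028,0],
    [0.1,0,0,0,0],
    [0.1,0,0,0,0]
  ],
  "grip_force": 15
}}

```text
time: 8.9
tool_pos: [0.5735, 0.1771, 0.1643]
tool_rot: [3.142, 0.0, 2.912]
contact_force: [1.6, -0.3, 1.5]
opening: 0.0799
grip_force: 0.0
```

{"name": "send_rows", "arguments": {
  "targets": [
    [0.0,0,0,0,0],
    [0,0,0,0,0],
    [0,0,0,0,0],
    [0,0,0,0,0]
  ]
}}

```text
time: 9.3
tool_pos: [0.5736, 0.178, 0.1641]
tool_rot: [3.141, 0.001, 2.913]
contact_force: [0.1, 0.1, 0.7]
opening: 0.0484
grip_force: 0.0
```

{"name": "send_rows", "arguments": {
  "targets": [
    [0,0,0,0,0],
    [0,0,0,0,0],
    [0,0,0,0,0],
    [0,0,0,0,0],
    [0,0,0,0,0]
  ]
}}

```text
time: 9.8
tool_pos: [0.5742, 0.1806, 0.1649]
tool_rot: [3.136, 0.002, 2.913]
contact_force: [1.1, 8.3, 5.1]
opening: 0.0159
grip_force: 15.0
```

```bash
python3 - <<'E'
from h import *
from fr import *
s=observe();p=s['tool_pos'];print(s['time'],p,s['opening'],s['grip_force'],s['contact_force']);t=wt(p[:2]);print(t)
y,z=t[1],p[2]+.049;k=np.arctan2(z-.085,.1-y);print('k',k,np.hypot(z-.085,.1-y))
ks=np.linspace(k,.12,25);gy=.1-.17*np.cos(ks);gz=.085+.17*np.sin(ks)
for a,dy,dz in zip(ks[1:],np.diff(gy),np.diff(gz)):
    w=rot(yaw)@np.array([0,dy]);print(a.round(2),w.round(4),dz.round(4))
print(tw(-.163,-.07),'final TCP z',.085-.049)
E
```

```text
9.8 [0.57419375 0.18064939 0.16486253] 0.01587334442265027 15.000017434358597 [1.06723131 8.27246248 5.06809252]
[-0.16381607  0.21312723]
k 2.2912612611619516 0.17147396925839117
2.2 [-0.0027 -0.0117] 0.0096
2.11 [-0.0029 -0.0125] 0.0085
2.02 [-0.0031 -0.0132] 0.0073
1.93 [-0.0032 -0.0138] 0.006
1.84 [-0.0033 -0.0142] 0.0047
1.75 [-0.0034 -0.0146] 0.0034
1.66 [-0.0034 -0.0148] 0.002
1.57 [-0.0035 -0.015 ] 0.0006
1.48 [-0.0035 -0.015 ] -0.0007
1.39 [-0.0034 -0.0148] -0.0021
1.3 [-0.0034 -0.0146] -0.0035
1.21 [-0.0033 -0.0142] -0.0048
1.12 [-0.0032 -0.0137] -0.0061
1.02 [-0.0031 -0.0131] -0.0074
0.93 [-0.0029 -0.0124] -0.0086
0.84 [-0.0027 -0.0116] -0.0097
0.75 [-0.0025 -0.0107] -0.0107
0.66 [-0.0023 -0.0097] -0.0117
0.57 [-0.002  -0.0087] -0.0125
0.48 [-0.0018 -0.0075] -0.0133
0.39 [-0.0015 -0.0063] -0.0139
0.3 [-0.0012 -0.0051] -0.0145
0.21 [-0.0009 -0.0038] -0.0149
0.12 [-0.0006 -0.0025] -0.0152
[ 0.51091044 -0.09531604] final TCP z 0.036000000000000004
```

Gripped: the opening matches the 16 mm peg and the radius works out at 171 mm. Now I'll swing it along the arc.

{"name": "send_rows", "arguments": {
  "targets": [
    [0,-0.0027,-0.0117,0.0096,0],
    [0,-0.0029,-0.0125,0.0085,0],
    [0,-0.0031,-0.0132,0.0073,0],
    [0,-0.0032,-0.0138,0.006,0],
    [0,-0.0033,-0.0142,0.0047,0]
  ]
}}

```text
time: 10.3
tool_pos: [0.5587, 0.1137, 0.2009]
tool_rot: [3.138, 0.002, 2.914]
contact_force: [0.6, 4.4, 4.4]
opening: 0.0151
grip_force: 15.0
```

{"name": "send_rows", "arguments": {
  "targets": [
    [0,-0.0034,-0.0146,0.0034,0],
    [0,-0.0034,-0.0148,0.002,0],
    [0,-0.0035,-0.015,0.0006,0],
    [0,-0.0035,-0.015,-0.0007,0],
    [0,-0.0034,-0.0148,-0.0021,0]
  ]
}}

```text
time: 10.8
tool_pos: [0.5404, 0.0369, 0.2023]
tool_rot: [-3.141, -0.001, 2.912]
contact_force: [0.5, 2.6, 0.8]
opening: 0.0151
grip_force: 15.0
```

```bash
cat > k.py <<'E'
from h import *
from fr import *
s=observe();p=s['tool_pos'];print(s['time'],p,s['opening'],s['grip_force'],s['contact_force']);t=wt(p[:2]);print(t)
y,z=t[1],p[2]+.049;k=np.arctan2(z-.085,.1-y);print('k',k,np.hypot(z-.085,.1-y))
E
python3 k.py
```

```text
10.8 [0.54036209 0.03688705 0.20232855] 0.015119007723610136 15.001230239868164 [0.50202827 2.5752663  0.81363034]
[-0.16423316  0.06543831]
k 1.3659201042632636 0.16988141974166854
```

{"name": "send_rows", "arguments": {
  "targets": [
    [0,-0.0034,-0.0146,-0.0035,0],
    [0,-0.0033,-0.0142,-0.0048,0],
    [0,-0.0032,-0.0137,-0.0061,0],
    [0,-0.0031,-0.0131,-0.0074,0],
    [0,-0.0029,-0.0124,-0.0086,0]
  ]
}}

```text
time: 11.3
tool_pos: [0.5244, -0.0308, 0.1715]
tool_rot: [-3.142, -0.001, 2.913]
contact_force: [0.0, 2.7, 1.1]
opening: 0.0152
grip_force: 15.0
```

{"name": "send_rows", "arguments": {
  "targets": [
    [0,-0.0027,-0.0116,-0.0097,0],
    [0,-0.0025,-0.0107,-0.0107,0],
    [0,-0.0023,-0.0097,-0.0117,0],
    [0,-0.002,-0.0087,-0.0125,0],
    [0,-0.0018,-0.0075,-0.0133,0]
  ]
}}

```text
time: 11.8
tool_pos: [0.5134, -0.0783, 0.1132]
tool_rot: [3.141, -0.001, 2.913]
contact_force: [1.1, 5.7, -1.1]
opening: 0.0155
grip_force: 15.0
```

{"name": "send_rows", "arguments": {
  "targets": [
    [0,-0.0015,-0.0063,-0.0139,0],
    [0,-0.0012,-0.0051,-0.0145,0]
  ]
}}

```text
time: 12.0
tool_pos: [0.5108, -0.0891, 0.0846]
tool_rot: [3.14, -0.0, 2.912]
contact_force: [2.6, 9.1, -0.8]
opening: 0.0154
grip_force: 15.0
```

```bash
python3 k.py
```

```text
12.0 [ 0.51084693 -0.08911512  0.08464389] 0.015438956182961153 15.000429600477219 [ 2.64862537  9.1182875  -0.81333103]
[-0.16446528 -0.06397435]
k 0.28838563090760133 0.17103747212188533
```

{"name": "send_rows", "arguments": {
  "targets": [
    [0,-0.0006,-0.002,-0.0148,0],
    [0,-0.0004,-0.001,-0.0125,0],
    [0,0,0,0,0]
  ],
  "grip_force": 50
}}

```text
time: 12.3
tool_pos: [0.5097, -0.0936, 0.0571]
tool_rot: [-3.14, -0.001, 2.913]
contact_force: [-1.1, -4.6, -1.6]
opening: 0.0143
grip_force: 50.0
```

```bash
python3 k.py
```

```text
12.3 [ 0.50965429 -0.09358256  0.05710035] 0.014315213250543558 49.99823749065399 [-1.05530826 -4.56430728 -1.55718167]
[-0.16461589 -0.0685958 ]
k 0.12450609932227256 0.16991105830988326
```

{"name": "send_rows", "arguments": {
  "targets": [
    [0,0,-0.0005,-0.006,0],
    [0,0,-0.0003,-0.006,0],
    [0,0,0,-0.004,0],
    [0,0,0,0,0]
  ]
}}

```text
time: 12.7
tool_pos: [0.5096, -0.0944, 0.0429]
tool_rot: [-3.14, -0.0, 2.913]
contact_force: [-2.8, -6.5, -0.2]
opening: 0.015
grip_force: 50.0
```

{"name": "send_rows", "arguments": {
  "targets": [
    [0,0,0,-0.003,0],
    [0,0,0,-0.002,0],
    [0,0,0,0,0]
  ]
}}

```text
time: 13.0
tool_pos: [0.5097, -0.0945, 0.0388]
tool_rot: [-3.14, 0.001, 2.913]
contact_force: [-6.8, -5.2, 9.6]
opening: 0.0148
grip_force: 50.0
```

{"name": "send_rows", "arguments": {
  "targets": [
    [0,0,0,-0.002,0],
    [0,0,0,-0.0015,0],
    [0,0,0,0,0]
  ]
}}

```text
time: 13.3
tool_pos: [0.5097, -0.0945, 0.0356]
tool_rot: [-3.14, 0.001, 2.913]
contact_force: [-6.2, -3.8, 10.0]
opening: 0.0146
grip_force: 50.0
```

```bash
python3 k.py
```

```text
13.3 [ 0.50974535 -0.09447275  0.03560669] 0.014628604755883555 50.00277400016785 [-6.17231971 -3.8402131   9.99827308]
[-0.16432571 -0.06944228]
k -0.002321218197380834 0.16944273472799237
```

{"name": "send_rows", "arguments": {
  "targets": [
    [0,0,0,-0.0015,0],
    [0,0,0,-0.001,0],
    [0,0,0,0,0]
  ]
}}

```text
time: 13.6
tool_pos: [0.5098, -0.0944, 0.0337]
tool_rot: [-3.14, 0.001, 2.913]
contact_force: [-8.9, -4.3, 17.3]
opening: 0.0145
grip_force: 50.0
```

{"name": "send_rows", "arguments": {
  "targets": [
    [0,0,0,-0.001,0],
    [0,0,0,-0.001,0],
    [0,0,0,0,0]
  ]
}}

```text
time: 13.9
tool_pos: [0.5098, -0.0944, 0.0321]
tool_rot: [-3.14, 0.001, 2.914]
contact_force: [-9.0, -3.7, 19.7]
opening: 0.0145
grip_force: 50.0
```

{"name": "send_rows", "arguments": {
  "targets": [
    [0,0,0,-0.001,0],
    [0,0,0,-0.0005,0],
    [0,0,0,0,0]
  ]
}}

```text
time: 14.2
tool_pos: [0.5099, -0.0944, 0.031]
tool_rot: [-3.14, 0.002, 2.914]
contact_force: [-9.9, -4.2, 23.3]
opening: 0.0147
grip_force: 50.0
```

{"name": "send_rows", "arguments": {
  "targets": [
    [0,0,0,-0.001,0],
    [0,0,0,0,0],
    [0,0,0,0,0]
  ]
}}

```text
time: 14.5
tool_pos: [0.51, -0.0944, 0.0308]
tool_rot: [-3.139, 0.002, 2.914]
contact_force: [-13.1, -3.0, 30.3]
opening: 0.0148
grip_force: 50.0
```

{"name": "send_rows", "arguments": {
  "targets": [
    [0,0,0,0.002,0],
    [0,0,0,0.002,0],
    [0,0,0,0,0]
  ]
}}

```text
time: 14.8
tool_pos: [0.5098, -0.0945, 0.0336]
tool_rot: [-3.139, 0.001, 2.914]
contact_force: [-9.0, -4.0, 18.6]
opening: 0.0149
grip_force: 50.0
```

{"name": "send_rows", "arguments": {
  "targets": [
    [0,0,0,0.0015,0],
    [0,0,0,0,0]
  ]
}}

```text
time: 15.0
tool_pos: [0.5098, -0.0945, 0.0347]
tool_rot: [-3.139, 0.001, 2.914]
contact_force: [-8.9, -4.3, 16.8]
opening: 0.0147
grip_force: 50.0
```

{"name": "send_rows", "arguments": {
  "targets": [
    [0,0,0,0.0015,0],
    [0,0,0,0,0]
  ]
}}

```text
time: 15.2
tool_pos: [0.5098, -0.0945, 0.0359]
tool_rot: [-3.139, 0.001, 2.914]
contact_force: [-6.6, -3.9, 15.0]
opening: 0.0142
grip_force: 50.0
```

{"name": "send_rows", "arguments": {
  "targets": [
    [0,0,0,0.0015,0],
    [0,0,0,0,0]
  ]
}}

```text
time: 15.4
tool_pos: [0.5097, -0.0945, 0.0371]
tool_rot: [-3.139, 0.001, 2.914]
contact_force: [-7.1, -4.4, 11.0]
opening: 0.0144
grip_force: 50.0
```

{"name": "send_rows", "arguments": {
  "targets": [
    [0.1,0,0,0,0],
    [0.15,0,0,0,0],
    [0.25,0,0,0,0],
    [0.4,0,0,0,0],
    [0.4,0,0,0,0]
  ]
}}

```text
time: 15.9
tool_pos: [0.5102, -0.093, 0.0357]
tool_rot: [3.141, 0.0, 2.913]
contact_force: [-0.1, 0.6, -0.4]
opening: 0.0335
grip_force: 0.0
```

{"name": "send_rows", "arguments": {
  "targets": [
    [0.4,0,0,0,0],
    [0.4,0,0,0.02,0],
    [0.4,0,0,0.04,0],
    [0.4,0,0,0.04,0],
    [0.4,-0.04,0.01,0.02,0]
  ]
}}

```text
time: 16.4
tool_pos: [0.4747, -0.0847, 0.1591]
tool_rot: [-3.141, 0.009, 2.913]
contact_force: [0.6, -0.4, 0.5]
opening: 0.0367
grip_force: 0.0
```

{"name": "send_rows", "arguments": {
  "targets": [
    [0,-0.04,0.01,0.02,0],
    [0,0,0,0,0]
  ]
}}

```text
time: 16.6
tool_pos: [0.4273, -0.072, 0.178]
tool_rot: [-3.141, 0.002, 2.913]
contact_force: [0.6, 0.2, 0.1]
opening: 0.0254
grip_force: 0.0
```

```bash
cat > kb.py <<'E'
from h import *
from fr import *
print(observe()['time'],observe()['tool_pos'],observe()['opening'])
for n in('side','scene'):
    i,d=read_camera(n);cv2.imwrite('pics/k_%s_%d.png'%(n,observe()['time']*100),i[...,::-1]);W=cloud(n,d);T=np.dstack([((W[...,:2]-c)@rot(yaw)),W[...,2]])
    # bar top surface along y
    for y in (.07,.03,-.01,-.04,-.09):
        q=T[(abs(T[...,0]+.1125)<.003)&(abs(T[...,1]-y)<.012)&(T[...,2]>.07)&(T[...,2]<.2)]
        print(n,y,len(q),np.percentile(q[:,2],[50,90]).round(4) if len(q) else '')
    q=T[(T[...,0]<-.125)&(T[...,0]>-.18)&(abs(T[...,1]+.07)<.02)&(T[...,2]>.06)&(T[...,2]<.13)&(i.max(-1)<80)]
    print('peg',len(q),np.percentile(q,[2,50,98],axis=0).round(4) if len(q) else '')
E
python3 kb.py
```

```text
16.6 [ 0.42733205 -0.07197587  0.17802931] 0.02542528395840592
side 0.07 32 [0.0946 0.0961]
side 0.03 33 [0.0942 0.0964]
side -0.01 38 [0.0948 0.0964]
side -0.04 34 [0.0949 0.0973]
side -0.09 37 [0.0944 0.0967]
peg 185 [[-0.1734 -0.077   0.0834]
 [-0.1489 -0.0725  0.0914]
 [-0.1263 -0.0636  0.0951]]
scene 0.07 16 [0.0947 0.0971]
scene 0.03 16 [0.0952 0.0971]
scene -0.01 12 [0.0952 0.0969]
scene -0.04 13 [0.0952 0.0968]
scene -0.09 12 [0.0957 0.0976]
peg 75 [[-0.1696 -0.0724  0.0854]
 [-0.1488 -0.0657  0.0921]
 [-0.1269 -0.062   0.096 ]]
```

```bash
python3 - <<'E'
from h import *
from fr import *
ims=[]
for n in('side','scene'):
  sl=[]
  for r in range(4):
    i,d=read_camera(n);W=cloud(n,d);T=np.dstack([((W[...,:2]-c)@rot(yaw)),W[...,2]]).reshape(-1,3)
    q=T[(abs(T[:,0]+.1125)<.003)&(T[:,1]<.08)&(T[:,1]>-.092)&(T[:,2]>.09)&(T[:,2]<.103)]
    p=np.polyfit(.1-q[:,1],q[:,2],1);sl.append(p[0])
  print(n,np.round(sl,4),p[1],len(q))
  ims.append(i)
a=cv2.resize(ims[0][200:300,260:380,::-1],(540,450));cv2.imwrite('pics/hook.png',a)
E
```

```text
side [0.0009 0.0028 0.0019 0.0047] 0.09452181211573804 198
scene [0.0057 0.0036 0.006  0.0046] 0.09504703071185602 103
```

View pics/hook.png

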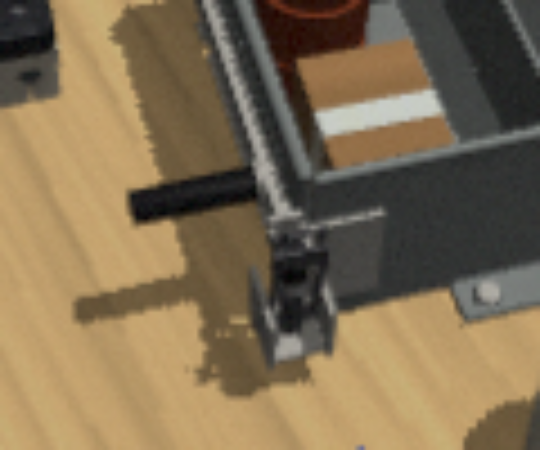

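The bar lies level in its catch at (290,215): measured slope about 0.004 rad, against at least 0.02 if uncaught. The front is shut behind it and the robot is clear.

```bash
python3 -c "
from cell import *
print(hand_in())"
```

```text
the job is handed in; nothing more can be done
None
```

The tray is closed and handed in: the front is fully up and the keeper bar is down in its hook catch (last measured at about 0.004 rad), with the robot clear; the judge's verdict was not shown.

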